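# Slide the food slab onto the warming plate

## Robot

A 7-joint arm with a two-finger parallel gripper is mounted at the origin on the work surface. World frame = base frame: x ahead of the robot, y to its left, z up, the work surface at z = 0. Lengths are in m, angles in rad, forces in N, time in s.
With the tool pointing down it reaches from about 0.4 to 0.875 m from the base axis. Payload 19.3 kg.
Tool frame: the origin (TCP) lies on the centre line of the jaws, within the pads' length; the fingertips stand 14 mm ahead of it and the grasp point (between the pads) lies 5 mm behind it; y points along the fingers, x is the direction in which the jaws open and shut, and the axes are right-handed (so a half turn about y gives the same grasp; the last joint's range is limited). The gripper opens to 85 mm and grips with 20 to 120 N. Pads are 22 mm wide; open, the fingers measure 114 mm over their backs; the gripper's body (76 mm by 85 mm) begins 54 mm behind the grasp point. The pads swing forward as they close: fully open they stand 13 mm farther back than shut.
Start: joints at [1.208, 0.521, -0.036, 1.599, 0.021, 1.021, -0.113], TCP at [0.18, -0.598, 0.245] pointing down, gripper open.
Joint ranges: [-2.91, 2.91], [-0.3, 2.13], [-1.5, 1.42], [0.17, 2.43], [-1.26, 4.41], [0.16, 1.93], [-2.52, 2.52]. Speed limits (rad/s): [1.89, 1.89, 2.39, 2.39, 3.01, 3.01, 3.01].

## Interface

Orientations are given as [roll, pitch, yaw] about the fixed x, y, z axes, in that order (R = Rz(yaw) Ry(pitch) Rx(roll)).
In Python, from workcell import monitor, grab_frame, workorder gives the robot as it stands.
- The arm moves only by the tool drive_tool, never from a script. Its argument "steps" is one flat list of numbers, 5 for each row, row after row: the finger opening in mm, from 0 to 85.4, then the shift along the world's x, y, z in mm, then the turn about the world's z in degrees. In form: [fingers, tx, ty, tz, twist, fingers, tx, ty, tz, twist, ...]. A call has exactly 5 rows; each row shifts and turns the commanded pose from where the row before left it; what a row does not reach is not made up. A row lasts 1/12 s, in which the tool goes at most 41.7 mm and 7.16 degrees, less where a joint would pass 70% of its speed; a pose out of reach is approached as far as the arm can. A call is refused whole if a number of a shift passes 41.7 or a number of a turn 7.16, either way. A call with a gripper value outside its range is refused whole. The fingers move at their own pace and stop on an object; "grip_force" is the grip in N (left out, the last holds). Time passes only in rows, so rows that do not move let the fingers close, or fill a call up. It gives the time, the measured TCP pose, the force and the opening at its end, in the units of the state.
- monitor.observe(): the state, without advancing time (a new reading comes with each control period).
- grab_frame(name): name is "side" or "top" or "wrist"; returns a dict with "frame" (420x560x3 uint8, red, green, blue), "vertical_fov" (degrees; the focal length in pixels is half the picture's height over the tangent of half this angle, whatever the lens; pixels are square), "cx", "cy" (the principal point, pixels), "xyz" and "orientation" of the camera in the world. Camera axes: x right, y down, z forward; pixel columns grow to the right and rows downward; lengths in m; the calibration is good to about 2 mm. A picture is of the moment at which its call begins. There is no depth.
- workorder.job_done(): hands the job in, once; it reports no verdict.
The state is a dict: "clock": time; "qpos": joint angles; "qd": joint speeds; "joint_efforts": joint torques, N m; "position": TCP position; "tool_rot": TCP orientation; "force": force on the tool from outside, world axes, zero at the start; "moment": the same for the moment, N m; "grip_width": finger opening in m.
Only numpy, scipy, OpenCV 4.12 (cv2) and the standard library are available. Lean on these libraries where they do the work, as an engineer would, in place of code of your own. Each camera call takes 0.05 s, during which the arm holds its last target. There are 200 camera calls.

## Task

Slide the white stoneware slab, with the little food jar standing on it, along the counter onto the warming plate until it lies square against the plate's back ledge and centred from side to side. Do not lift the slab, and do not touch or topple the jar. Then switch the plate on by pushing its toggle all the way over, away from the robot's side, and leave the other things on the counter where they are.

Things in the scene. Friction and masses are not known exactly. Their poses are not given: they have to be found in the camera images.
- slab: Flat white stoneware slab, loose on the counter, 120 mm (its x) by 180 mm (its y) by 18 mm thick, about 0.6 kg, edges rounded 4 mm; too wide to grasp from above, so push its edges. Origin: centre of its underside. Both ways round are alike. It starts on one side of the robot's centre line, the warming plate on the other; either can be left or right.
- jar: Closed glass food jar, 48 mm across and 45 mm tall with a steel cap, about 0.12 kg, standing freely on the slab within about 20 mm of its middle; its top is then 63 mm above the counter (66 mm on the plate). Origin: centre of its underside; z points up.
- seat (a point): Where the centre of the slab's underside belongs, on the fixed steel warming plate, 3 mm above the counter. x points level to the back ledge, away from the robot, y along the ledge, z up; the seated slab's 180 mm side runs along y. The flat sheet reaches 70 mm to -x, 60 mm to +x and 110 mm to either side; front and sides then slope down to the counter over 20 mm, so the slab slides up.
- ledge (a point): Middle of the top front edge of the white back ledge of the warming plate, 60 mm to +x of the seat, 30 mm above the counter, same axes as the seat. The ledge is 220 mm long (y = -110 to +110 mm), 50 mm deep (x = 0 to 50 mm) and 30 mm high; the slab's long edge comes to rest against its upright front face.
- switch_tip (a point): Centre of the black ball, 22 mm across, at the end of the toggle on top of the back ledge. The toggle is a 10 mm thick rod, 50 mm from pivot to ball centre; its pivot is 85 mm to +x and 50 mm to +y of the seat, 30 mm above the counter. Off, the ball leans to the front (seat -x); on, to the back. It stands 74 to 80 mm above the counter.
- switch (a joint): Angle of the toggle in rad: 0 = fully off, leaning 0.5 rad to the front; 1.0 = fully on, leaning 0.5 rad to the back. It turns about the seat's y axis, stays where it is left and moves with about 1.5 N at the ball. It starts between 0 and 0.25.
- tub: Bystander: white food tub with a grey lid, 114 by 134 by 185 mm tall; origin at the centre of its underside.
- feeder: Bystander: clear feeding bottle, 56 mm across, 160 mm tall, standing; origin at the centre of its underside.
- beaker: Bystander: green mug, 72 mm across without its handle, 85 mm tall; origin at the centre of its underside.
- spoon: Bystander: grey plastic spoon lying on the counter beside the feeding bottle, about 200 mm long.
- bowl: Bystander: white bowl, 110 mm across, 45 mm tall; origin at the centre of its underside.
- capdisc: Bystander: white plastic screw cap lying flat, 60 mm across, 12 mm tall; origin at the centre of its underside.
Mind the look-alikes: they are no part of the job. There is more than one size of the slab; the job needs the larger. Of the things shaped like the jar, the glass one is meant.

How it is judged:
On the way, in this order (a step that is already met when the one before it is completed fails the run):
1. the slab lies on the warming plate, square against the back ledge and centred, with the jar standing on it (x of slab in the frame of seat between -0.008 and 0.006 m and y of slab in the frame of seat between -0.015 and 0.015 m and z of slab in the frame of seat below 0.004 m and angle between the x axis of slab and the x axis of seat, either way round below 0.07 rad and angle between jar's own z axis and vertical below 0.15 rad and x of jar in the frame of slab between -0.05 and 0.05 m and y of jar in the frame of slab between -0.08 and 0.08 m and z of jar in the frame of slab between 0.014 and 0.024 m), for 0.3 s.
2. the toggle is pushed over to on (value of joint switch above 0.85 rad), for 0.2 s.
At the end, for the whole second after the job is handed in: The slab lies flat on the warming plate within 8 mm of touching the back ledge, within 15 mm of centred from side to side and within 0.07 rad of square; the jar stands upright on the slab; the toggle is at 0.85 rad or more; slab and jar are at rest (all of step 1 and value of joint switch above 0.85 rad and linear speed of slab below 0.01 m/s and linear speed of jar below 0.02 m/s).
It fails at once if the slab is lifted or tipped up (height (world z) of slab above 0.02 m or angle between slab's own z axis and vertical above 0.2 rad).
It fails at once if the jar topples (angle between jar's own z axis and vertical above 0.5 rad).
It fails at once if the robot touches the jar (contact force between jar and the arm above 1 N or contact force between jar and the fingers above 1 N).
It fails at once if one of the other things is moved by more than 40 mm (distance of any of tub, feeder, beaker, spoon, bowl, capdisc from where it was at the start of the episode above 0.04 m).
It also fails if it takes over 67 s, if anything falls off the work surface, if the arm or the gripper's body presses on something with over 40 N, if the wrist force passes 120 N, or if a joint passes its speed limit or range.

## Working session

There is one attempt and no reset: what is moved stays moved. The work goes in short steps, Python scripts to look and compute and a tool call to move; the robot and the scene stay as the last step left them, time stands still between calls to the robot, and variables do not carry over. Pictures are saved under pics/ and viewed, about 8 in all and at most 12, crops included, and the job is handed in when it is done.

Besides the shell and the picture viewer there is one more tool, called after ">>>" as name(argument=value, ...) on one line, values as JSON. drive_tool: Moves the arm, as the interface text tells. Its arguments: {"type":"object","properties":{"steps":{"type":"array"},"grip_force":{"type":"number"}},"required":["steps"]}

```bash
mkdir -p pics; cat > h.py <<'E'
import numpy as np, cv2
from workcell import monitor, grab_frame, workorder
from scipy.spatial.transform import Rotation as R
def shot(n,f):
    d=grab_frame(n); cv2.imwrite('pics/'+f,d['frame'][:,:,::-1]); 
    np.savez('pics/'+f[:-4]+'.npz',**d); return d
def load(f): return {k:v for k,v in np.load('pics/'+f+'.npz',allow_pickle=True).items()}
def cam(d):
    f=d['frame'].shape[0]/2/np.tan(np.radians(float(d['vertical_fov']))/2)
    o=np.array(d['orientation'],float)
    Rm=o if o.shape==(3,3) else (R.from_euler('xyz',o).as_matrix())
    return f,Rm,np.array(d['xyz'],float),float(d['cx']),float(d['cy'])
def ray(d,u,v,z):
    f,Rm,p,cx,cy=cam(d); r=Rm@np.array([(u-cx)/f,(v-cy)/f,1]); return p+r*(z-p[2])/r[2]
def proj(d,P):
    f,Rm,p,cx,cy=cam(d); q=Rm.T@(np.array(P)-p); return f*q[0]/q[2]+cx,f*q[1]/q[2]+cy
E
python3 - <<'E'
from h import *
a=shot('top','t0.png');b=shot('side','s0.png')
for d in(a,b): print({k:v for k,v in d.items() if k!='frame'})
print(monitor.observe())
cv2.imwrite('pics/t0b.png',cv2.resize(a['frame'][:,:,::-1],(784,588),interpolation=cv2.INTER_CUBIC))
E
```

```text
{'vertical_fov': 42.913308997411605, 'cx': 279.0039158828396, 'cy': 208.15069409291297, 'xyz': array([ 0.33616886, -0.01992269,  1.63174494]), 'orientation': array([-3.01071181, -0.00651787, -1.58143154])}
{'vertical_fov': 46.18507952783436, 'cx': 276.2772889065807, 'cy': 213.0335490026412, 'xyz': array([0.45558423, 1.09249771, 1.17904269]), 'orientation': array([-2.34175538,  0.00977515, -3.09975659])}
{'clock': 0.1, 'qpos': array([ 1.20777545,  0.52196002, -0.03630209,  1.59990488,  0.02118654,
        1.02107314, -0.1128368 ]), 'qd': array([ 0.00042863, -0.00197925, -0.00123313, -0.0008696 , -0.00074716,
       -0.00062775, -0.00035797]), 'joint_efforts': array([ 3.48697540e-03, -9.28484273e+01,  1.98436193e+00, -3.70533299e+01,
        1.82259106e-02,  5.35824511e-03, -1.49985402e-05]), 'position': array([ 0.18029521, -0.59816134,  0.24479657]), 'tool_rot': array([-1.57086228e+00,  9.58697837e-04, -1.27805310e+00]), 'force': array([-0.24118143,  0.87113149,  0.12908562]), 'moment': array([ 0.00697978,  0.00712797, -0.01096833]), 'grip_width': 0.08526771711712941}
```

View pics/t0b.png

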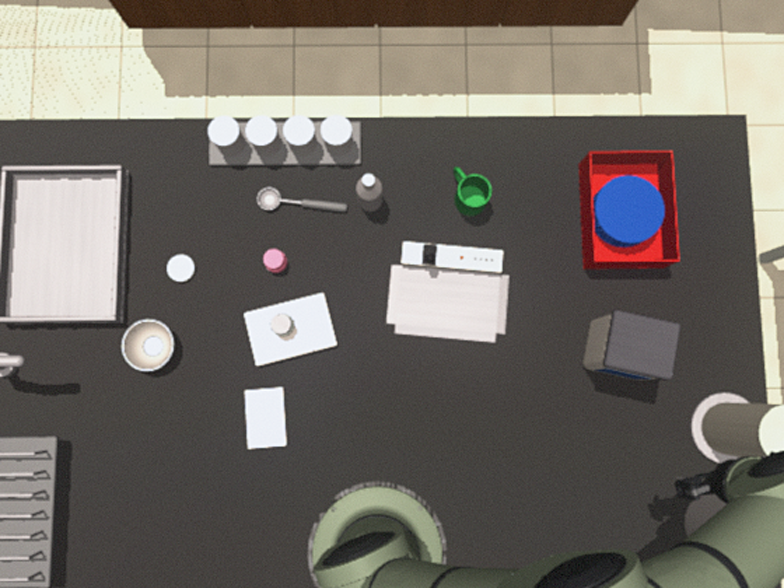

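View pics/s0.png

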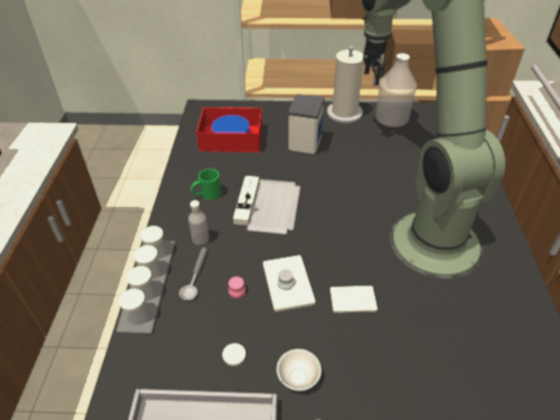

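Top view (784-wide picture): the large white slab is at (290,329) with the glass jar on it at (282,324). The look-alikes are the small white slab at (265,417), the pink jar at (274,261), the cap at (180,268) and the bowl at (148,346). The plate is at (448,302), the ledge at (452,257) and the toggle at (429,255). I choose the larger slab, the one with the glass jar on it.

```bash
python3 - <<'E'
from h import *
d=load('t0'); im=d['frame']; hsv=cv2.cvtColor(im,cv2.COLOR_RGB2HSV)
k=1/1.4
big=cv2.resize(im[150:310,160:380],None,fx=3.6,fy=3.6,interpolation=cv2.INTER_CUBIC)[:,:,::-1].copy()
g=cv2.cvtColor(im,cv2.COLOR_RGB2GRAY)
m=((g>120)*255).astype(np.uint8)
cs,_=cv2.findContours(m,cv2.RETR_EXTERNAL,cv2.CHAIN_APPROX_NONE)
for c in cs:
    if cv2.contourArea(c)<300: continue
    r=cv2.minAreaRect(c); u,v=r[0]
    if not(170<u<370 and 165<v<310): continue
    bx=cv2.boxPoints(r)
    for z in(0.003,.018,.03):
        P=np.array([ray(d,a,b,z)[:2] for a,b in bx]); e=P[1]-P[0]; e2=P[2]-P[1]
        print(z,np.round(r[0],1),'c',P.mean(0).round(4),'size',np.linalg.norm(e).round(4),np.linalg.norm(e2).round(4),'ang',np.degrees(np.arctan2(e[1],e[0])).round(2),np.degrees(np.arctan2(e2[1],e2[0])).round(2))
    cv2.polylines(big,[np.int32((bx-[160,150]+.5)*3.6)],True,(0,0,255),1)
cv2.imwrite('pics/crop1.png',big)
E
```

```text
0.003 [189. 298.] c [0.2812 0.2404] size 0.0861 0.1276 ang -86.94 -175.82
0.018 [189. 298.] c [0.2817 0.238 ] size 0.0853 0.1264 ang -86.94 -175.82
0.03 [189. 298.] c [0.2821 0.2361] size 0.0847 0.1255 ang -86.94 -175.82
0.003 [206.7 234.6] c [0.4715 0.1886] size 0.1846 0.1233 ang -75.92 -165.64
0.018 [206.7 234.6] c [0.4702 0.1867] size 0.1829 0.1222 ang -75.92 -165.64
0.03 [206.7 234.6] c [0.4692 0.1852] size 0.1816 0.1213 ang -75.92 -165.64
0.003 [333.8 183.9] c [ 0.6244 -0.2031] size 0.0533 0.1558 ang -6.14 -95.82
0.018 [333.8 183.9] c [ 0.6218 -0.2015] size 0.0528 0.1543 ang -6.14 -95.82
0.03 [333.8 183.9] c [ 0.6197 -0.2001] size 0.0524 0.1532 ang -6.14 -95.82
0.003 [320.1 207.8] c [ 0.5511 -0.1593] size 0.2076 0.2656 ang -5.73 -95.82
0.018 [320.1 207.8] c [ 0.5491 -0.158 ] size 0.2057 0.2631 ang -5.73 -95.82
0.03 [320.1 207.8] c [ 0.5475 -0.157 ] size 0.2042 0.2612 ang -5.73 -95.82
```

View pics/crop1.png

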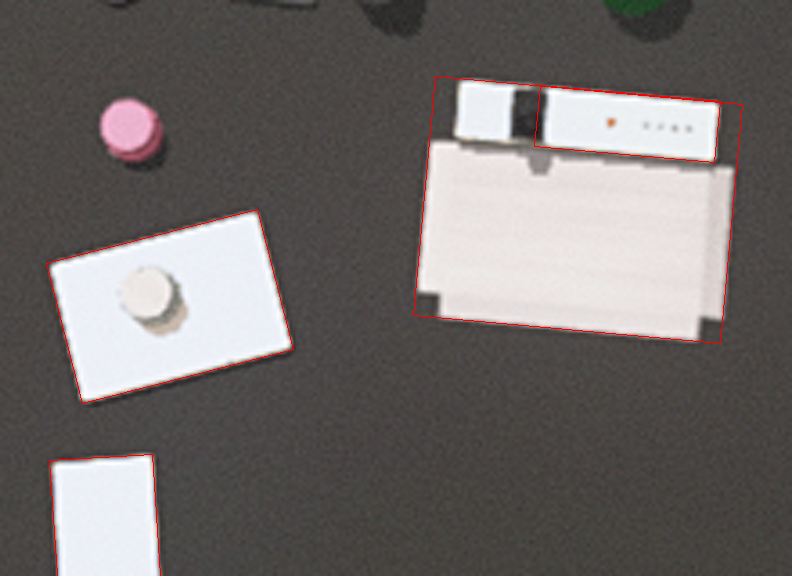

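The crop confirms the choice: the large slab with the glass jar, and the plate with its toggle leaning forward over the sheet. Next I work out the seat and the jar in numbers.

```bash
python3 - <<'E'
from h import *
d=load('t0');s=load('s0')
c=lambda x,y:(160+x/3.6-.5,150+y/3.6-.5)
tl,bl,tr,br=[ray(d,*c(*p),.03) for p in((457,80),(455,139),(718,102),(714,161))]
print('ledge w',np.linalg.norm(tl-tr),np.linalg.norm(bl-br),'depth',np.linalg.norm(tl-bl),np.linalg.norm(tr-br))
y=(tl+bl-tr-br)[:2]; y/=np.linalg.norm(y); yaw=np.arctan2(-y[0],y[1]); x=np.array([y[1],-y[0]])
cen=(tl+bl+tr+br)[:2]/4; seat=cen-.085*x
print('ledge-based seat',seat.round(4),'yaw deg',np.degrees(yaw).round(2))
# sheet rect check: front ramp bottom edge, sides at z~0-3mm
for p in((440,312),(698,340),(430,140),(735,165),(415,290),(722,320)):
    q=ray(d,*c(*p),.0)[:2]-seat; print(p,'seat xy',(q@x).round(4),(q@y).round(4))
jc=ray(d,*c(147,294),.063)[:2]; S=np.array([.4702,.1867]); a=np.radians(14.1)
X=np.array([np.cos(a),np.sin(a)]);Y=np.array([-X[1],X[0]])
print('jar',jc,'in slab',(jc-S)@X,(jc-S)@Y)
print('slab in seat',(S-seat)@x,(S-seat)@y)
e=seat+.09*y
print('slab/side proj',[proj(s,[*S,.018]),proj(s,[*seat,.003]),proj(s,[*jc,.063])])
E
```

```text
ledge w 0.22186933671454276 0.21928366600822713 depth 0.050724323678664814 0.050775805358187966
ledge-based seat [ 0.5384 -0.1571] yaw deg -5.45
(440, 312) seat xy -0.0848 0.1092
(698, 340) seat xy -0.0899 -0.111
(430, 140) seat xy 0.0621 0.1302
(735, 165) seat xy 0.0628 -0.1327
(415, 290) seat xy -0.0679 0.132
(722, 320) seat xy -0.0712 -0.1302
jar [0.4765232  0.19982035] in slab 0.009329005388145715 0.011184635809523422
slab in seat -0.10050813414475304 0.33572119584055243
slab/side proj [(np.float64(287.97192440536656), np.float64(281.0796376150096)), (np.float64(270.8472662144014), np.float64(204.808123269951)), (np.float64(285.7683264687261), np.float64(274.9391198898821))]
```

>>> drive_tool(steps=[85,20,16,8,2,85,25,20,8,2,85,25,20,8,2,85,25,20,8,2,85,25,20,8,2])

```text
clock: 0.52
position: [0.3013, -0.5012, 0.2854]
tool_rot: [-1.571, 0.0, -1.102]
force: [-0.6, -0.9, -0.2]
grip_width: 0.0851
```

>>> drive_tool(steps=[85,25,20,8,2,85,25,20,8,2,85,25,20,8,2,85,25,20,0,2,85,25,20,0,2])

```text
clock: 0.93
position: [0.4265, -0.4013, 0.3097]
tool_rot: [-1.571, -0.001, -0.927]
force: [0.4, -0.1, -0.8]
grip_width: 0.0851
```

>>> drive_tool(steps=[85,12,33,0,2,85,12,33,0,2,85,12,33,0,2,85,12,33,0,2,85,12,33,0,2])

```text
clock: 1.35
position: [0.4855, -0.2357, 0.3091]
tool_rot: [-1.571, 0.0, -0.753]
force: [-0.5, -0.5, -1.2]
grip_width: 0.085
```

>>> drive_tool(steps=[85,10,33,0,2,85,10,33,0,2,85,10,33,0,2,85,10,33,0,2,85,10,33,0,2])

```text
clock: 1.77
position: [0.5354, -0.0708, 0.3092]
tool_rot: [-1.571, 0.0, -0.578]
force: [1.2, -1.0, -0.1]
grip_width: 0.0848
```

>>> drive_tool(steps=[85,0,33,0,2,85,0,33,0,2,85,0,33,0,2,85,0,33,0,2,85,0,33,0,2])

```text
clock: 2.18
position: [0.535, 0.0941, 0.3092]
tool_rot: [-1.571, 0.0, -0.404]
force: [1.4, -0.1, -0.3]
grip_width: 0.0852
```

>>> drive_tool(steps=[85,-6,24,0,1.75,85,-6,24,0,1.75,85,-6,24,0,1.75,85,-6,24,0,1.75,85,-6,24,0,1.75])

```text
clock: 2.6
position: [0.5049, 0.2136, 0.3091]
tool_rot: [-1.571, 0.0, -0.251]
force: [-0.1, 0.7, 1.1]
grip_width: 0.0851
```

>>> drive_tool(steps=[85,-6,24,0,1.75,85,-6,24,0,1.75,85,-6,24,0,1.75,85,-6,24,0,1.75,85,-6,24,0,1.75])

```text
clock: 3.02
position: [0.4749, 0.3336, 0.3091]
tool_rot: [-1.571, 0.0, -0.099]
force: [0.5, -0.3, -0.1]
grip_width: 0.0849
```

>>> drive_tool(steps=[75,0,0,-40,0,75,0,0,-40,0,75,0,0,-40,0,75,0,0,-40,0,75,0,0,-40,0])

```text
clock: 3.43
position: [0.475, 0.3323, 0.1074]
tool_rot: [-1.571, 0.0, -0.1]
force: [1.1, 1.1, 0.2]
grip_width: 0.0749
```

>>> drive_tool(steps=[75,0,0,-30,0,75,0,0,-25,0,75,0,0,-19,0,75,0,0,0,0,75,0,0,0,0])

```text
clock: 3.85
position: [0.4748, 0.3325, 0.0349]
tool_rot: [-1.572, 0.001, -0.1]
force: [0.5, 0.4, 0.5]
grip_width: 0.075
```

```bash
python3 - <<'E'
from h import *
d=shot('side','s1.png'); w=shot('wrist','w1.png'); t=shot('top','t1.png')
a=cv2.resize(d['frame'][210:350,190:370],(540,420),interpolation=cv2.INTER_CUBIC)
b=cv2.resize(t['frame'][160:310,130:250],(240,300))
o=np.zeros((420,790,3),np.uint8); o[:,:540]=a; o[:300,545:785]=b
cv2.imwrite('pics/m1.png',o[:,:,::-1])
st=monitor.observe(); print(st['clock'],st['position'],st['tool_rot'],st['qpos'])
E
```

```text
4.0 [0.47603231 0.33305591 0.0367658 ] [-1.56954854e+00 -1.43869495e-03 -1.00134457e-01] [-0.39573561  0.78076786 -0.45598176  1.83350185  0.5375446   0.65064465
 -1.27339149]
```

View pics/m1.png

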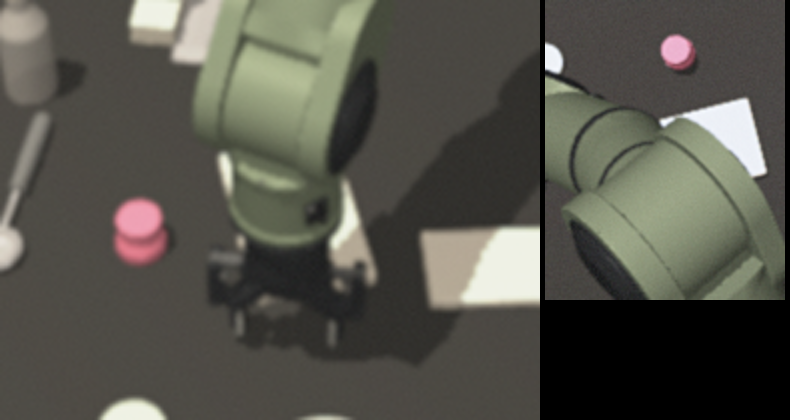

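```bash
python3 - <<'E'
from h import *
d=load('s1')
for z in(.0,.01,.02,.03,.04):
  for dx in(.042,-.042): print(z,dx,[np.round((np.array(proj(d,[.475+dx,.333-.1*dx+o,z]))-[190,210])*3,0) for o in(0,.011)])
cv2.imwrite('pics/w1b.png',cv2.cvtColor(load('w1')['frame'],cv2.COLOR_RGB2BGR))
E
```

```text
0.0 0.042 [array([240., 346.]), array([239., 356.])]
0.0 -0.042 [array([330., 356.]), array([330., 367.])]
0.01 0.042 [array([239., 340.]), array([239., 350.])]
0.01 -0.042 [array([330., 350.]), array([330., 361.])]
0.02 0.042 [array([239., 334.]), array([239., 344.])]
0.02 -0.042 [array([331., 344.]), array([331., 355.])]
0.03 0.042 [array([239., 327.]), array([238., 338.])]
0.03 -0.042 [array([331., 338.]), array([331., 349.])]
0.04 0.042 [array([239., 321.]), array([238., 331.])]
0.04 -0.042 [array([331., 332.]), array([331., 342.])]
```

View pics/w1b.png

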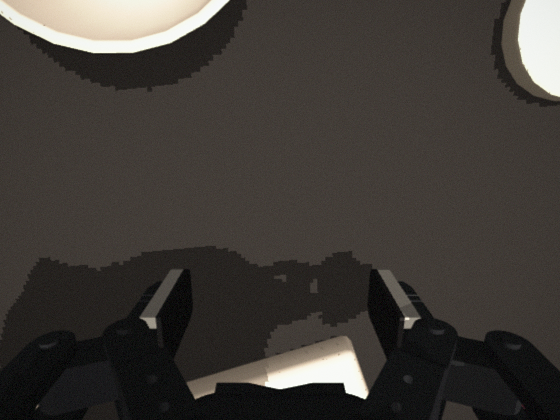

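>>> drive_tool(steps=[75,0,0,-4,0,75,0,0,-4,0,75,0,0,-4,0,75,0,0,-4,0,75,0,0,0,0])

```text
clock: 4.42
position: [0.475, 0.3323, 0.0185]
tool_rot: [-1.571, 0.001, -0.1]
force: [-0.1, -0.4, -0.8]
grip_width: 0.0749
```

>>> drive_tool(steps=[75,0,0,-1,0,75,0,0,-1,0,75,0,0,-1,0,75,0,0,-1,0,75,0,0,0,0])

```text
clock: 4.83
position: [0.4753, 0.3326, 0.0152]
tool_rot: [-1.571, 0.0, -0.1]
force: [-0.3, -0.2, -0.5]
grip_width: 0.0746
```

>>> drive_tool(steps=[75,0,0,-1,0,75,0,0,-1,0,75,0,0,-1,0,75,0,0,0,0,75,0,0,0,0])

```text
clock: 5.25
position: [0.4753, 0.3326, 0.0122]
tool_rot: [-1.571, 0.0, -0.1]
force: [0.1, 0.3, 0.2]
grip_width: 0.0752
```

>>> drive_tool(steps=[75,0,0,-1,0,75,0,0,-1,0,75,0,0,-1,0,75,0,0,0,0,75,0,0,0,0])

```text
clock: 5.67
position: [0.4753, 0.3326, 0.0092]
tool_rot: [-1.571, 0.0, -0.1]
force: [0.8, -0.5, -0.5]
grip_width: 0.075
```

>>> drive_tool(steps=[75,0,-5,1,0,75,0,-6,1,0,75,0,-6,1,0,75,0,-6,1,0,75,0,-5,0,0])

```text
clock: 6.08
position: [0.4756, 0.3035, 0.0136]
tool_rot: [-1.571, -0.0, -0.101]
force: [-0.1, 0.7, 0.0]
grip_width: 0.075
```

>>> drive_tool(steps=[75,0,-3,0,0,75,0,-3,0,0,75,0,-3,0,0,75,0,-3,0,0,75,0,-3,0,0])

```text
clock: 6.5
position: [0.4753, 0.2895, 0.0133]
tool_rot: [-1.571, 0.0, -0.1]
force: [-0.0, -0.5, 0.3]
grip_width: 0.0751
```

>>> drive_tool(steps=[75,0,-4,0,0,75,0,-4,0,0,75,0,-4,0,0,75,0,-4,0,0,75,0,-4,0,0])

```text
clock: 6.92
position: [0.4757, 0.2705, 0.0136]
tool_rot: [-1.568, -0.001, -0.099]
force: [0.6, 5.3, 1.4]
grip_width: 0.075
```

>>> drive_tool(steps=[75,0,-4,0,0,75,0,-4,0,0,75,0,-4,0,0,75,0,-4,0,0,75,0,-4,0,0])

```text
clock: 7.33
position: [0.4755, 0.2507, 0.0136]
tool_rot: [-1.568, -0.001, -0.099]
force: [-0.5, 7.2, 0.2]
grip_width: 0.0746
```

```bash
cat >> h.py <<'E'
SEAT=np.array([.5384,-.1571]); YAW=np.radians(-5.5)
sx=np.array([np.cos(YAW),np.sin(YAW)]); sy=np.array([-sx[1],sx[0]])
def mosaic(tag,tc,sc):
    t=shot('top',f't{tag}.png'); s=shot('side',f's{tag}.png'); o=[]
    for d,(x0,y0,w,h) in((t,tc),(s,sc)): o.append(cv2.resize(d['frame'][y0:y0+h,x0:x0+w],(395,int(395*h/w)),interpolation=cv2.INTER_CUBIC))
    H=max(i.shape[0] for i in o); O=np.zeros((H,800,3),np.uint8)
    O[:o[0].shape[0],:395]=o[0]; O[:o[1].shape[0],405:]=o[1]
    cv2.imwrite(f'pics/m{tag}.png',O[:,:,::-1])
    st=monitor.observe(); print(st['clock'],st['position'].round(4),st['tool_rot'].round(3),st['force'].round(1),st['qpos'].round(2))
E
python3 - <<'E'
from h import *
mosaic('2',(130,160,240,150),(180,150,200,180))
E
```

```text
7.4333 [0.4756 0.2499 0.0136] [-1.569 -0.    -0.1  ] [-0.4  2.7  1.6] [-0.29  0.77 -0.42  1.95  0.59  0.54 -1.22]
```

View pics/m2.png

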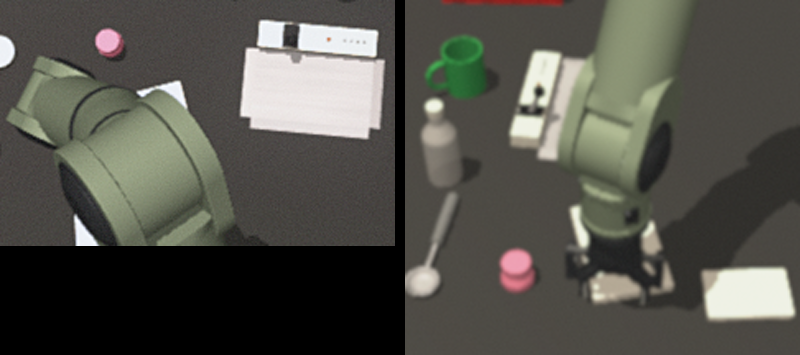

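>>> drive_tool(steps=[75,0,-4,0,0,75,0,-5,0,0,75,0,-5,0,0,75,0,-5,0,0,75,0,-5,0,0])

```text
clock: 7.85
position: [0.4755, 0.2266, 0.0136]
tool_rot: [-1.569, -0.001, -0.099]
force: [-0.3, 6.9, 2.5]
grip_width: 0.0749
```

>>> drive_tool(steps=[75,-0.5,-5,0,0,75,-0.5,-5,0,0,75,-0.5,-5,0,0,75,-0.5,-5,0,0,75,-0.5,-5,0,0])

```text
clock: 8.27
position: [0.4731, 0.2016, 0.0136]
tool_rot: [-1.569, -0.001, -0.099]
force: [0.0, 6.6, 1.2]
grip_width: 0.0749
```

>>> drive_tool(steps=[75,-0.5,-5,0,0,75,-0.5,-5,0,0,75,-0.5,-5,0,0,75,-0.5,-5,0,0,75,-0.5,-5,0,0])

```text
clock: 8.68
position: [0.4706, 0.1766, 0.0136]
tool_rot: [-1.569, -0.001, -0.099]
force: [0.3, 8.3, 1.2]
grip_width: 0.0746
```

>>> drive_tool(steps=[75,-0.5,-5,0,0,75,-0.5,-5,0,0,75,-0.5,-5,0,0,75,-0.5,-4,0,0,75,-0.5,-2,0,0])

```text
clock: 9.1
position: [0.4683, 0.1552, 0.0136]
tool_rot: [-1.569, -0.001, -0.099]
force: [1.1, 7.4, 1.5]
grip_width: 0.0752
```

```bash
python3 - <<'E'
from h import *
mosaic('3',(130,160,240,150),(180,150,200,180))
E
```

```text
9.2 [0.4682 0.155  0.0135] [-1.569e+00 -1.000e-03 -1.000e-01] [1.4 3.5 1.6] [-0.14  0.73 -0.41  2.07  0.63  0.46 -1.13]
```

View pics/m3.png

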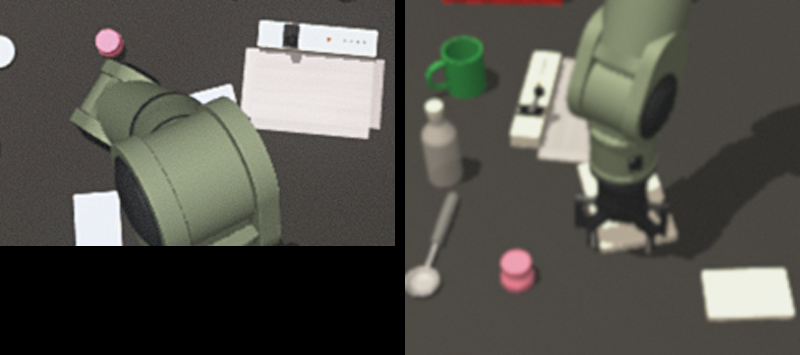

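```bash
python3 - <<'E'
from h import *
s=load('s3')['frame'][225:285,250:330]; w=shot('wrist','w3.png')['frame']
O=np.zeros((400,800,3),np.uint8); O[:300,:400]=cv2.resize(s,(400,300),interpolation=cv2.INTER_CUBIC); O[:300,400:]=cv2.resize(w,(400,300))
cv2.imwrite('pics/z3.png',O[:300,:,::-1])
d=load('s3'); 
for p in([.4682+.042,.151,.013],[.4682-.042,.159,.013]): print((np.array(proj(d,p))-[250,225])*5)
E
```

```text
[125.1145135  236.76286395]
[264.15022483 250.89558159]
```

View pics/z3.png

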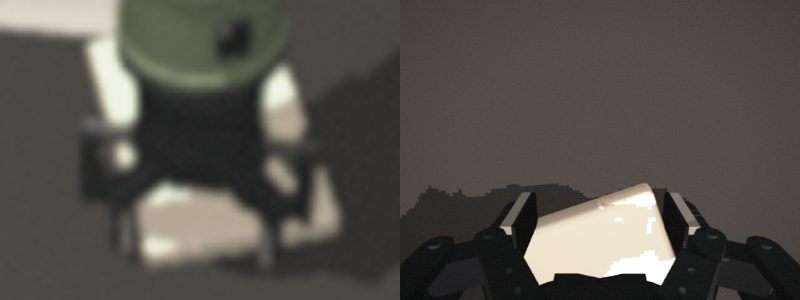

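Pictures so far: 8. The wrist view shows what happened. The slab's far corner, at about (350,259) in the wrist picture, slipped between the fingers, so the slab has moved along but has not turned. I'll work out its pose from this view.

```bash
python3 - <<'E'
from h import *
w=load('w3'); im=w['frame']; g=cv2.cvtColor(im,cv2.COLOR_RGB2GRAY).astype(int)
print(w['xyz'],w['orientation'])
L=[]
for u in range(200,335,6):
    col=g[240:340,u]; r=np.where(col>110)[0]
    if len(r): L.append(ray(w,u,240+r[0],.016)[:2])
L=np.array(L); p=np.polyfit(L[:,0],L[:,1],1); print('short edge y=ax+b',p,'deg',np.degrees(np.arctan(p[0])),'res',np.abs(np.polyval(p,L[:,0])-L[:,1]).max())
Q=[]
for v in range(275,335,5):
    r=np.where(g[v,300:400]>110)[0]
    if len(r): Q.append(ray(w,300+r[-1],v,.016)[:2])
Q=np.array(Q); q=np.polyfit(Q[:,1],Q[:,0],1); print('long edge',q,np.degrees(np.arctan(q[0])),'res',np.abs(np.polyval(q,Q[:,1])-Q[:,0]).max())
c=np.linalg.solve([[p[0],-1],[1,-q[0]]],[-p[1],q[1]]); print('corner',c)
E
```

```text
[0.47565734 0.23049957 0.14097643] [ 2.84332803e+00  1.09411564e-04 -9.98038835e-02]
short edge y=ax+b [0.26000365 0.04365527] deg 14.574412074821112 res 8.326672684688674e-17
long edge [0.54114603 0.429497  ] 28.41986019958439 res 0.006240735194126379
corner [0.52731391 0.18075881]
```

```bash
python3 - <<'E'
from h import *
w=load('w3'); im=w['frame']; g=cv2.cvtColor(im,cv2.COLOR_RGB2GRAY)
print(g[240:400:8,200:400:16])
E
```

```text
[[ 78  79  77  79  81  76  77  81  79  79  83  78  82]
 [ 75  83  81  82  77  77  81  79  79  81  81  80  76]
 [ 81  72  81  79  80  81  85  82  80 112  82  79  78]
 [ 42  49  47  82  81  78  78  79 148 168  53  79  79]
 [ 46  48  49  47  81  79 133 158 189 253  43  21  89]
 [ 48  42  47  49  53 149 172 239 254 255  42  21 123]
 [ 46  48  45 130 141 194 217 227 231 255 112  14 121]
 [ 50  53 136 143 188 222 232 232 231 231 202  20  63]
 [130 143 160 218 228 231 231 230 232 231 217  15  23]
 [141 190 223 230 231 232 230 231 232 232 225  14  16]
 [216 228 232 231 232 230 229 231 230 228 230  23  11]
 [229 231 230 229 231 232 232 230 232 231 229  21  11]
 [230 232 231 231 230 230 230 232 229 230 230 123  18]
 [229 228 230 231 229 230 230 229 231 229 229 207  15]
 [230 230 230 229 230 230 229 230 232 255 230 216  26]
 [228 229 229 229 228 229 229 229 245 255 255 225  24]
 [227 228 228 230 228 229 227 255 255 255 255 255  22]
 [227 227 228 228 228 227 255 255 255 255 255 255  28]
 [226 123  19  14 230 227 255  12  14 255 255  23  23]
 [223  22  24  21  23  19  16  26  22  27 254  24  28]]
```

```bash
python3 - <<'E'
from h import *
w=load('w3'); g=cv2.cvtColor(w['frame'],cv2.COLOR_RGB2GRAY).astype(int)
px=[(u,240+int(np.argmax(g[240:400,u]>175))) for u in range(200,330,8)]
L=np.array([ray(w,u,v,.017)[:2] for u,v in px]); print(px)
p=np.polyfit(L[:,0],L[:,1],1); print(p,np.degrees(np.arctan(p[0])),np.abs(np.polyval(p,L[:,0])-L[:,1]).max())
px2=[(340+int(np.argmax(g[v,340:400]<150)),v) for v in range(268,390,8)]; print(px2)
print(np.array([ray(w,u,v,.017)[:2] for u,v in px2]).round(4).tolist())
E
```

```text
[(200, 317), (208, 314), (216, 311), (224, 309), (232, 306), (240, 304), (248, 301), (256, 298), (264, 295), (272, 293), (280, 287), (288, 284), (296, 282), (304, 279), (312, 276), (320, 274), (328, 271)]
[0.29878707 0.02090544] 16.635465522241176 0.0007523635010826257
[(353, 268), (357, 276), (359, 284), (361, 292), (364, 300), (367, 308), (369, 316), (372, 324), (375, 332), (378, 340), (380, 348), (383, 356), (385, 364), (381, 372), (376, 380), (340, 388)]
[[0.4978, 0.1669], [0.4992, 0.1633], [0.4998, 0.1598], [0.5005, 0.1562], [0.5016, 0.1524], [0.5027, 0.1487], [0.5034, 0.1449], [0.5045, 0.141], [0.5056, 0.1371], [0.5068, 0.133], [0.5075, 0.129], [0.5087, 0.1249], [0.5095, 0.1207], [0.5078, 0.1167], [0.5055, 0.1128], [0.4899, 0.11]]
```

The slab sits at about (0.465, 0.068) with yaw about +16°. I'll back off and shift toward -x so the far finger bears just inside the far corner, then push and follow it as it turns.

>>> drive_tool(steps=[75,0,10,0,0,75,0,12,0,0,75,0,15,0,0,75,0,8,0,0,75,-8,0,0,0])

```text
clock: 9.67
position: [0.4603, 0.2023, 0.0133]
tool_rot: [-1.569, -0.001, -0.098]
force: [-0.6, -0.4, 0.0]
grip_width: 0.0752
```

>>> drive_tool(steps=[75,-14,0,0,0,75,0,-6,0,0,75,0,-6,0,0,75,0,-4,0,0,75,0,-3,0,0])

```text
clock: 10.08
position: [0.4462, 0.1797, 0.0133]
tool_rot: [-1.571, -0.0, -0.101]
force: [0.5, 0.3, -0.4]
grip_width: 0.075
```

>>> drive_tool(steps=[75,2,-4,0,0,75,2,-4,0,0,75,2,-4,0,0,75,2,-4,0,0,75,2,-4,0,0])

```text
clock: 10.5
position: [0.4565, 0.1611, 0.0134]
tool_rot: [-1.569, -0.001, -0.099]
force: [0.4, 6.0, -0.9]
grip_width: 0.0752
```

>>> drive_tool(steps=[75,2,-4,0,0,75,2,-4,0,0,75,2,-4,0,0,75,2,-4,0,0,75,2,-4,0,0])

```text
clock: 10.92
position: [0.4662, 0.1405, 0.0133]
tool_rot: [-1.57, -0.0, -0.1]
force: [0.4, 5.7, -0.6]
grip_width: 0.0749
```

```bash
cat >> h.py <<'E'
def edge(tag,u0=190,u1=340,v0=200,th=175):
    w=shot('wrist',f'w{tag}.png'); g=cv2.cvtColor(w['frame'],cv2.COLOR_RGB2GRAY).astype(int); L=[]
    for u in range(u0,u1,8):
        c=g[v0:380,u]>th
        if c.any(): L.append((u,v0+int(np.argmax(c))))
    W=np.array([ray(w,u,v,.017)[:2] for u,v in L]); print(L)
    p=np.polyfit(W[:,0],W[:,1],1); r=np.abs(np.polyval(p,W[:,0])-W[:,1]); print('edge',W[0].round(4),W[-1].round(4),'deg',np.degrees(np.arctan(p[0])).round(2),'res',r.max().round(4))
    st=monitor.observe(); print(st['clock'],st['position'].round(4),st['force'].round(1),st['qpos'].round(2))
E
python3 - <<'E'
from h import *
edge('4')
E
```

```text
[(190, 349), (198, 348), (206, 346), (214, 345), (222, 344), (230, 343), (238, 341), (246, 340), (254, 339), (262, 338), (270, 336), (278, 335), (286, 334), (294, 333), (302, 331), (310, 330), (318, 329), (326, 328), (334, 327)]
edge [0.4266 0.122 ] [0.487  0.1268] deg 4.6 res 0.0002
10.9667 [0.4666 0.1395 0.0133] [0.9 3.2 0.1] [-0.11  0.73 -0.4   2.08  0.64  0.45 -1.11]
```

>>> drive_tool(steps=[75,1.5,-4,0,0,75,1.5,-4,0,0,75,1.5,-4,0,0,75,1,-4,0,0,75,0,-4,0,0])

```text
clock: 11.38
position: [0.4718, 0.1205, 0.0134]
tool_rot: [-1.57, -0.001, -0.1]
force: [1.5, 5.0, 0.6]
grip_width: 0.0748
```

>>> drive_tool(steps=[75,-0.4,-4,0,0,75,-0.4,-4,0,0,75,-0.4,-4,0,0,75,-0.4,-4,0,0,75,-0.4,-3,0,0])

```text
clock: 11.8
position: [0.4699, 0.1015, 0.0135]
tool_rot: [-1.57, -0.001, -0.1]
force: [2.9, 6.3, 1.7]
grip_width: 0.0753
```

```bash
python3 - <<'E'
from h import *
edge('5')
O=cv2.imread('pics/w5.png'); cv2.imwrite('pics/w5v.png',O[180:])
E
```

```text
[(190, 325), (198, 325), (206, 324), (214, 324), (222, 324), (230, 324), (238, 324), (246, 323), (254, 323), (262, 323), (270, 323), (278, 322), (286, 322), (294, 322), (302, 322), (310, 321), (318, 321), (326, 321), (334, 321)]
edge [0.4323 0.0944] [0.4908 0.0905] deg -3.8 res 0.0002
11.85 [0.4698 0.1009 0.0135] [3.1 4.7 1.6] [-0.03  0.72 -0.4   2.1   0.65  0.44 -1.05]
```

View pics/w5v.png

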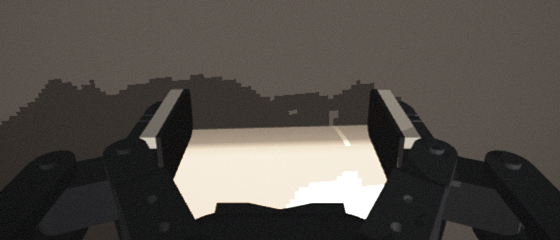

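>>> drive_tool(steps=[75,-0.4,-4,0,0,75,-0.5,-5,0,0,75,-0.5,-5,0,0,75,-0.5,-5,0,0,75,-0.5,-5,0,0])

```text
clock: 12.27
position: [0.4673, 0.0781, 0.0135]
tool_rot: [-1.57, -0.001, -0.1]
force: [-0.6, 8.0, 3.5]
grip_width: 0.0751
```

>>> drive_tool(steps=[75,-0.5,-5,0,0,75,-0.5,-5,0,0,75,-0.5,-5,0,0,75,-0.5,-5,0,0,75,-0.5,-5,0,0])

```text
clock: 12.68
position: [0.4649, 0.0532, 0.0136]
tool_rot: [-1.569, -0.001, -0.099]
force: [0.8, 9.8, 3.7]
grip_width: 0.0752
```

>>> drive_tool(steps=[75,-0.5,-5,0,0,75,-0.5,-5,0,0,75,-0.5,-5,0,0,75,-0.5,-5,0,0,75,-0.5,-5,0,0])

```text
clock: 13.1
position: [0.4626, 0.0287, 0.0137]
tool_rot: [-1.569, -0.001, -0.099]
force: [1.1, 11.7, 8.2]
grip_width: 0.075
```

>>> drive_tool(steps=[75,-0.5,-5,0,0,75,-0.5,-5,0,0,75,-0.5,-5,0,0,75,-0.5,-5,0,0,75,-0.5,-5,0,0])

```text
clock: 13.52
position: [0.4602, 0.0039, 0.0137]
tool_rot: [-1.569, -0.002, -0.099]
force: [0.5, 13.4, 10.3]
grip_width: 0.0746
```

```bash
python3 - <<'E'
from h import *
edge('6')
p=monitor.observe()['position'][:2]-SEAT; print('tcp seat',p@sx,p@sy)
E
```

```text
[(190, 321), (198, 320), (206, 321), (214, 321), (222, 320), (230, 321), (238, 322), (246, 321), (254, 321), (262, 321), (270, 321), (278, 322), (286, 322), (294, 322), (302, 322), (310, 322), (318, 322), (326, 323), (334, 323)]
edge [ 0.4228 -0.0015] [ 0.4811 -0.0083] deg -6.74 res 0.0004
13.5667 [0.46   0.0025 0.0137] [2.1 7.7 6.1] [ 0.17  0.71 -0.4   2.15  0.69  0.41 -0.89]
tcp seat -0.0933376934812149 0.1513766234516473
```

>>> drive_tool(steps=[75,-0.4,-4,0.5,0,75,-0.4,-4,0.5,0,75,-0.4,-4,0.5,0,75,-0.4,-4,0.5,0,75,-0.4,-4,0,0])

```text
clock: 13.98
position: [0.4573, -0.0179, 0.0153]
tool_rot: [-1.571, 0.0, -0.1]
force: [1.2, 4.5, -3.0]
grip_width: 0.075
```

>>> drive_tool(steps=[75,-0.4,-4,0,0,75,-0.4,-4,0,0,75,-0.4,-4,0,0,75,-0.4,-4,0,0,75,-0.4,-4,0,0])

```text
clock: 14.4
position: [0.4554, -0.0378, 0.0153]
tool_rot: [-1.571, 0.0, -0.1]
force: [0.3, 5.3, -1.9]
grip_width: 0.0751
```

>>> drive_tool(steps=[75,-0.2,-2,0,0,75,-0.2,-2,0,0,75,-0.2,-2,0,0,75,-0.2,-2,0,0,75,0,0,0,0])

```text
clock: 14.82
position: [0.4546, -0.0459, 0.0153]
tool_rot: [-1.571, 0.0, -0.1]
force: [0.5, 1.4, -0.5]
grip_width: 0.075
```

```bash
python3 - <<'E'
from h import *
edge('7')
p=monitor.observe()['position'][:2]-SEAT; print('tcp seat',p@sx,p@sy)
E
```

```text
[(190, 322), (198, 322), (206, 322), (214, 322), (222, 322), (230, 323), (238, 323), (246, 323), (254, 323), (262, 323), (270, 323), (278, 324), (286, 323), (294, 267), (302, 267), (310, 268), (318, 268), (326, 269), (334, 269)]
edge [ 0.4165 -0.0527] [ 0.477  -0.0345] deg 22.08 res 0.0127
14.8667 [ 0.4545 -0.0458  0.0153] [0.7 1.7 0.1] [ 0.28  0.7  -0.41  2.16  0.7   0.41 -0.79]
tcp seat -0.09413677907588712 0.10270554556598585
```

>>> drive_tool(steps=[75,1,8,0,0,75,1,12,10,0,75,0,0,35,0,75,0,0,40,0,75,0,0,40,0])

```text
clock: 15.28
position: [0.4557, -0.0235, 0.1422]
tool_rot: [-1.57, 0.002, -0.097]
force: [0.8, -0.9, 0.2]
grip_width: 0.0751
```

>>> drive_tool(steps=[75,0,0,40,0,75,-8,-13,10,7,75,-8,-13,0,7,75,-8,-13,0,7,75,-8,-13,0,7])

```text
clock: 15.7
position: [0.4243, -0.0769, 0.1914]
tool_rot: [-1.572, -0.0, 0.396]
force: [1.0, 0.6, -0.3]
grip_width: 0.0751
```

>>> drive_tool(steps=[75,-8,-13,0,7,75,-8,-13,0,7,75,-8,-13,0,7,75,-8,-13,0,7,75,-8,-13,0,7])

```text
clock: 16.12
position: [0.3843, -0.1419, 0.191]
tool_rot: [-1.571, 0.001, 1.007]
force: [-0.3, 0.3, -0.3]
grip_width: 0.0748
```

>>> drive_tool(steps=[75,-7,-14,0,7,75,-7,-14,0,7,75,-7,-14,0,7,75,0,0,0,6,75,0,0,0,0])

```text
clock: 16.53
position: [0.3634, -0.1842, 0.1907]
tool_rot: [-1.57, 0.0, 1.476]
force: [-0.0, 0.4, -0.7]
grip_width: 0.0748
```

```bash
python3 - <<'E'
from h import *
st=monitor.observe(); print(st['position'],st['tool_rot'],st['qpos'].round(2))
mosaic('8',(200,150,200,150),(180,130,200,150)); d=shot('wrist','w8.png')
O=cv2.imread('pics/m8.png'); w=cv2.resize(cv2.imread('pics/w8.png'),(360,270)); 
P=np.zeros((O.shape[0]+275,800,3),np.uint8); P[:O.shape[0]]=O; P[-270:,:360]=w; cv2.imwrite('pics/m8b.png',P[:600])
E
```

```text
[ 0.3633972  -0.18417525  0.19072712] [-1.57026057e+00  2.62053982e-04  1.47564852e+00] [ 1.2   0.44 -1.09  2.16  0.54  0.84  1.25]
16.6333 [ 0.3639 -0.1836  0.1907] [-1.571  0.     1.468] [-0.5  0.2 -0.4] [ 1.2   0.44 -1.09  2.16  0.53  0.84  1.24]
```

View pics/m8b.png

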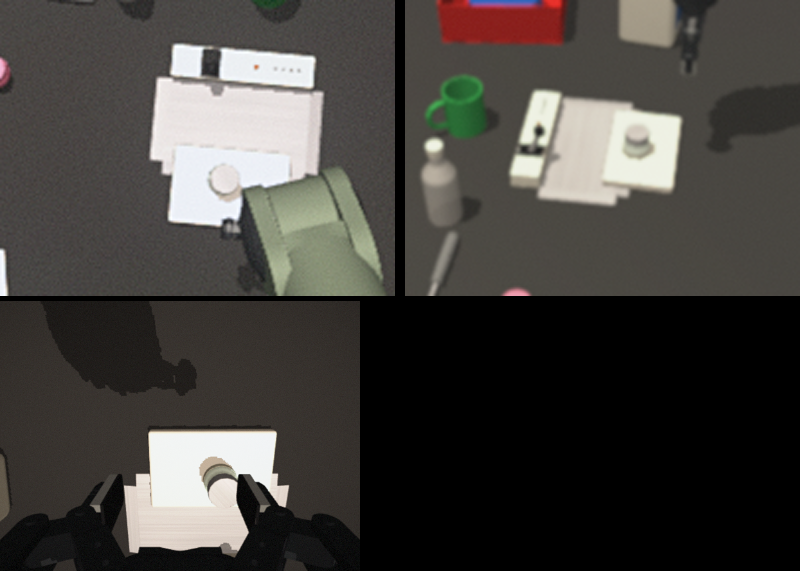

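```bash
python3 - <<'E'
from h import *
t=load('t8'); w=load('w8')
S=lambda P:((P[:2]-SEAT)@sx*1e3,(P[:2]-SEAT)@sy*1e3)
for x,y in((174,147),(169,221),(291,154)): print('top',np.round(S(ray(t,200+x/1.975,150+y/1.975,.020)),1))
k=560/360
for x,y in((149,431),(276,431),(151,507)): print('wrist',np.round(S(ray(w,x*k,(y-301)*k,.019)),1))
print('jar',np.round(S(ray(t,200+225/1.975,150+179/1.975,.065)),1))
E
```

```text
top [-49.4  93.1]
top [-162.7   91.3]
top [-44.7 -86.7]
wrist [-163.1  -84.8]
wrist [-161.9   89. ]
wrist [-42.9 -87.4]
jar [-95.1  14.2]
```

>>> drive_tool(steps=[75,-7,1,0,0,75,-7,0,0,0,75,0,0,-20,0,75,0,0,-25,0,75,0,0,-25,0])

```text
clock: 17.1
position: [0.349, -0.1835, 0.1198]
tool_rot: [-1.571, 0.001, 1.469]
force: [0.8, -0.1, 0.6]
grip_width: 0.0751
```

>>> drive_tool(steps=[75,0,0,-25,0,75,0,0,-25,0,75,0,0,-20,0,75,0,0,0,0,75,0,0,0,0])

```text
clock: 17.52
position: [0.3491, -0.1828, 0.0505]
tool_rot: [-1.569, -0.001, 1.471]
force: [-0.8, -0.0, 0.9]
grip_width: 0.0748
```

```bash
python3 - <<'E'
from h import *
st=monitor.observe(); P=st['position'][:2]-SEAT; print(st['position'],st['tool_rot'],st['qpos'].round(2),P@sx,P@sy)
E
```

```text
[ 0.34912118 -0.1827537   0.05046466] [-1.56929023e+00 -6.06560222e-04  1.47133337e+00] [ 0.94  0.66 -0.78  2.29  0.96  0.56  0.87] -0.18594862045346783 -0.04367716870402398
```

>>> drive_tool(steps=[75,0,0,-10,0,75,0,0,-10,0,75,0,0,-10,0,75,0,0,-6,0,75,0,0,0,0])

```text
clock: 17.93
position: [0.3498, -0.1836, 0.015]
tool_rot: [-1.572, 0.001, 1.47]
force: [0.2, 0.4, 0.1]
grip_width: 0.075
```

>>> drive_tool(steps=[75,2,0,0,0,75,2,0,0,0,75,2,0,0,0,75,2,0,0,0,75,2,0,0,0])

```text
clock: 18.35
position: [0.3601, -0.1836, 0.0146]
tool_rot: [-1.571, 0.0, 1.471]
force: [0.5, -0.2, 0.4]
grip_width: 0.0748
```

```bash
python3 - <<'E'
from h import *
edge('9'); st=monitor.observe(); P=st['position'][:2]-SEAT; print(st['tool_rot'],P@sx,P@sy)
E
```

```text
[(190, 325), (198, 325), (206, 325), (214, 325), (222, 325), (230, 326), (238, 326), (246, 325), (254, 325), (262, 326), (270, 325), (278, 326), (286, 325), (294, 325), (302, 326), (310, 326), (318, 326), (326, 326), (334, 325)]
edge [ 0.3685 -0.2207] [ 0.3744 -0.1618] deg 83.91 res 0.0038
18.4 [ 0.3604 -0.1835  0.0145] [-0.1 -0.1 -0.2] [ 0.86  0.74 -0.69  2.28  1.09  0.51  0.76]
[-1.57147012e+00  7.56268192e-05  1.47072935e+00] -0.17465547094112943 -0.043323661730923335
```

>>> drive_tool(steps=[75,-2,0,0,0,75,1,10,0,0,75,1,11,0,0,75,1,10,0,0,75,2,0,0,0])

```text
clock: 18.82
position: [0.3625, -0.1509, 0.0144]
tool_rot: [-1.571, -0.001, 1.473]
force: [1.1, -0.5, -0.5]
grip_width: 0.0751
```

>>> drive_tool(steps=[75,3,-0.3,0,0,75,3,-0.3,0,0,75,4,-0.4,0,0,75,4,-0.4,0,0,75,4,-0.4,0,0])

```text
clock: 19.23
position: [0.3782, -0.1549, 0.0139]
tool_rot: [-1.566, 0.001, 1.47]
force: [-13.7, 1.8, 10.6]
grip_width: 0.0749
```

>>> drive_tool(steps=[75,4,-0.4,0.5,0,75,4,-0.4,0.5,0,75,4,-0.4,0,0,75,4,-0.4,0,0,75,4,-0.4,0,0])

```text
clock: 19.65
position: [0.3993, -0.1571, 0.0149]
tool_rot: [-1.568, 0.001, 1.47]
force: [-9.2, 0.4, 2.3]
grip_width: 0.0751
```

```bash
python3 - <<'E'
from h import *
edge('10'); st=monitor.observe(); P=st['position'][:2]-SEAT; print(st['tool_rot'],P@sx,P@sy)
E
```

```text
[(190, 321), (198, 321), (206, 321), (214, 321), (222, 321), (230, 321), (238, 321), (246, 321), (254, 321), (262, 321), (270, 321), (278, 321), (286, 321), (294, 321), (302, 321), (310, 321), (318, 321), (326, 321), (334, 321)]
edge [ 0.4061 -0.194 ] [ 0.412  -0.1352] deg 84.26 res 0.0
19.7 [ 0.4002 -0.1571  0.015 ] [-5.9 -0.8  1.9] [ 0.79  0.76 -0.72  2.21  1.04  0.56  0.73]
[-1.56859698e+00  5.34519315e-04  1.46970698e+00] -0.13761065799003916 -0.013259362150431074
```

>>> drive_tool(steps=[75,4,-0.4,0,0,75,4,-0.4,0,0,75,4,-0.4,0,0,75,4,-0.4,0,0,75,4,-0.4,0,0])

```text
clock: 20.12
position: [0.4186, -0.1591, 0.0149]
tool_rot: [-1.567, 0.001, 1.47]
force: [-15.7, 1.3, 10.2]
grip_width: 0.0752
```

>>> drive_tool(steps=[75,4,-0.4,0.5,0,75,4,-0.4,0.5,0,75,4,-0.4,0.5,0,75,4,-0.4,0,0,75,4,-0.4,0,0])

```text
clock: 20.53
position: [0.4396, -0.1611, 0.0164]
tool_rot: [-1.568, 0.0, 1.47]
force: [-5.6, 0.1, -1.0]
grip_width: 0.0749
```

>>> drive_tool(steps=[75,3,-0.3,0,0,75,3,-0.3,0,0,75,3,-0.3,0,0,75,3,-0.3,0,0,75,3,-0.3,0,0])

```text
clock: 20.95
position: [0.4557, -0.162, 0.0166]
tool_rot: [-1.57, 0.0, 1.47]
force: [-4.1, -0.4, -3.8]
grip_width: 0.075
```

```bash
python3 - <<'E'
from h import *
edge('11'); st=monitor.observe(); P=st['position'][:2]-SEAT; print(st['tool_rot'],P@sx,P@sy)
E
```

```text
[(190, 322), (198, 281), (206, 284), (214, 284), (222, 284), (230, 284), (238, 283), (246, 283), (254, 278), (262, 273), (270, 267), (278, 266), (286, 266), (294, 270), (302, 270), (310, 275), (318, 273), (326, 273), (334, 268)]
edge [ 0.464  -0.1996] [ 0.4453 -0.1386] deg -63.86 res 0.0282
21.0 [ 0.4564 -0.1619  0.0168] [-3.5 -0.2 -2.8] [ 0.77  0.81 -0.75  2.08  0.96  0.65  0.82]
[-1.57102855e+00 -3.15372491e-05  1.47055665e+00] -0.0811825437982313 -0.012678541824938574
```

>>> drive_tool(steps=[75,2,-0.2,0,0,75,2,-0.2,0,0,75,2,-0.2,0,0,75,1,-0.1,0,0,75,1,-0.1,0,0])

```text
clock: 21.42
position: [0.4635, -0.1625, 0.0168]
tool_rot: [-1.57, 0.0, 1.471]
force: [-6.5, 0.7, -0.5]
grip_width: 0.0748
```

>>> drive_tool(steps=[75,0.5,0,0,0,75,0.5,0,0,0,75,0.5,0,0,0,75,0.5,0,0,0,75,0,0,0,0])

```text
clock: 21.83
position: [0.4654, -0.1625, 0.0168]
tool_rot: [-1.57, 0.0, 1.471]
force: [-5.4, -0.5, -0.7]
grip_width: 0.0748
```

>>> drive_tool(steps=[75,0.5,0,0,0,75,0.5,0,0,0,75,0.5,0,0,0,75,0.5,0,0,0,75,0,0,0,0])

```text
clock: 22.25
position: [0.4674, -0.1626, 0.0168]
tool_rot: [-1.57, 0.0, 1.471]
force: [-6.1, 0.2, -0.3]
grip_width: 0.0751
```

>>> drive_tool(steps=[75,0.5,0,0,0,75,0.5,0,0,0,75,0.5,0,0,0,75,0,0,0,0,75,0,0,0,0])

```text
clock: 22.67
position: [0.4686, -0.1626, 0.0168]
tool_rot: [-1.57, 0.0, 1.471]
force: [-7.5, 0.9, 1.7]
grip_width: 0.0752
```

>>> drive_tool(steps=[75,0.5,0,0,0,75,0.5,0,0,0,75,0.5,0,0,0,75,0.5,0,0,0,75,0,0,0,0])

```text
clock: 23.08
position: [0.4687, -0.1626, 0.0166]
tool_rot: [-1.566, 0.001, 1.471]
force: [-21.3, 1.4, 13.4]
grip_width: 0.0748
```

```bash
python3 - <<'E'
from h import *
st=monitor.observe(); P=st['position'][:2]-SEAT; print(st['force'],P@sx,P@sy)
shot('wrist','w12.png');s=shot('side','s12.png')
S=lambda P:((P[:2]-SEAT)@sx*1e3,(P[:2]-SEAT)@sy*1e3)
cv2.imwrite('pics/z12.png',cv2.resize(s['frame'][170:240,225:325],(800,560),interpolation=cv2.INTER_CUBIC)[:,:,::-1])
for n,p in(('ledge bottom L',(60,110,3)),('ledge bottom R',(60,-110,3)),('slab back top L',(60,90,21)),('slab back top R',(60,-90,21)),('slab front top L',(-60,90,21))):
    q=SEAT+sx*p[0]/1e3+sy*p[1]/1e3; print(n,((np.array(proj(s,[*q,p[2]/1e3]))-[225,170])*8).round())
E
```

```text
[-21.26952903   1.35707425  13.36478804] -0.06882539792464802 -0.012149938904307501
ledge bottom L [186. 445.]
ledge bottom R [272. 104.]
slab back top L [193. 381.]
slab back top R [263. 102.]
slab front top L [477. 407.]
```

View pics/z12.png

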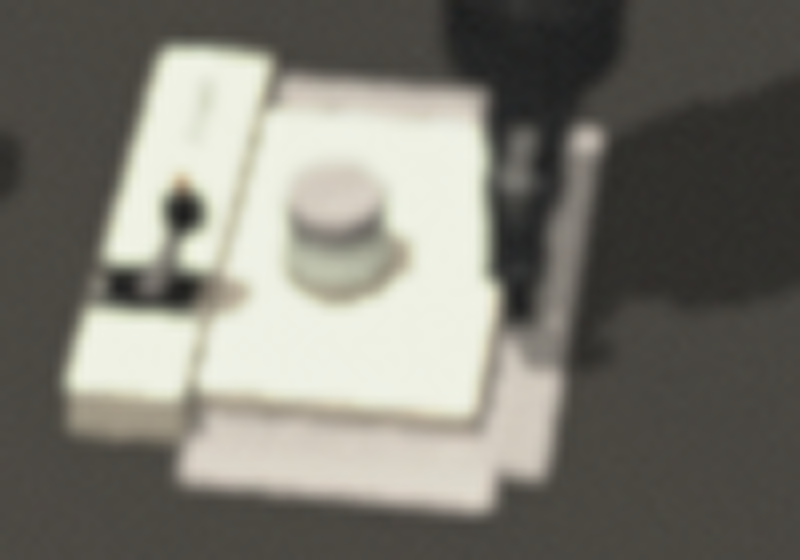

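The slab is against the ledge and square, with the jar standing on it. The toggle is still off, leaning forward, with its ball at about (183,208). That makes 11 pictures viewed. Now I back off, close the fingers and go to the toggle.

>>> drive_tool(steps=[75,-4,0.4,0,0,75,-12,1,0,0,75,-8,1,25,0,75,0,0,38,0,75,0,0,40,0])

```text
clock: 23.6
position: [0.4468, -0.1593, 0.1207]
tool_rot: [-1.57, -0.001, 1.472]
force: [0.0, -0.7, 1.3]
grip_width: 0.0744
```

>>> drive_tool(steps=[40,0,0,40,0,0,0,0,15,0,0,10,4,0,0,0,20,9,0,0,0,20,9,0,0])

```text
clock: 24.02
position: [0.4983, -0.1385, 0.1752]
tool_rot: [-1.573, 0.001, 1.469]
force: [0.5, 0.8, 0.3]
grip_width: 0.0141
```

>>> drive_tool(steps=[0,20,9,0,0,0,20,9,0,0,0,20,9,0,0,0,15,7,0,0,0,0,0,0,0])

```text
clock: 24.43
position: [0.5751, -0.1016, 0.1745]
tool_rot: [-1.573, -0.002, 1.473]
force: [-0.1, -0.3, -0.3]
grip_width: 0.0003
```

```bash
python3 - <<'E'
from h import *
st=monitor.observe(); P=st['position'][:2]-SEAT; print(st['clock'],st['position'],st['grip_width'],P@sx,P@sy)
E
```

```text
24.4333 [ 0.57508799 -0.10160909  0.17454791] 0.0002816248640260668 0.031200517600241347 0.058751831726186206
```

>>> drive_tool(steps=[0,-3,-2,-20,0,0,0,0,-25,0,0,0,0,-20,0,0,0,0,-15,0,0,0,0,-9,0])

```text
clock: 24.85
position: [0.5688, -0.106, 0.084]
tool_rot: [-1.57, -0.0, 1.471]
force: [-0.1, 0.2, -0.1]
grip_width: 0.0001
```

>>> drive_tool(steps=[0,3,-0.3,0,0,0,4,-0.4,0,0,0,4,-0.4,0,0,0,4,-0.4,0,0,0,4,-0.4,0,0])

```text
clock: 25.27
position: [0.5891, -0.1082, 0.0866]
tool_rot: [-1.572, 0.0, 1.471]
force: [0.5, -0.1, 0.8]
grip_width: 0.0002
```

>>> drive_tool(steps=[0,4,-0.4,0,0,0,4,-0.4,0,0,0,4,-0.4,0,0,0,4,-0.4,0,0,0,4,-0.4,0,0])

```text
clock: 25.68
position: [0.6086, -0.11, 0.0858]
tool_rot: [-1.571, 0.0, 1.471]
force: [-1.9, -0.1, 1.4]
grip_width: -0.0002
```

>>> drive_tool(steps=[0,4,-0.4,0,0,0,4,-0.4,0,0,0,4,-0.4,0,0,0,4,-0.4,0,0,0,3,-0.3,0,0])

```text
clock: 26.1
position: [0.6275, -0.112, 0.0856]
tool_rot: [-1.571, -0.0, 1.471]
force: [-1.5, 1.2, -0.9]
grip_width: -0.0
```

>>> drive_tool(steps=[0,1,0,0,0,0,1,0,0,0,0,1,0,0,0,0,1,0,0,0,0,1,0,0,0])

```text
clock: 26.52
position: [0.6322, -0.1119, 0.0858]
tool_rot: [-1.571, 0.0, 1.471]
force: [-1.0, -0.2, -1.4]
grip_width: -0.0003
```

```bash
python3 - <<'E'
from h import *
st=monitor.observe(); P=st['position'][:2]-SEAT; print(st['clock'],st['position'],st['force'],P@sx,P@sy)
E
```

```text
26.5167 [ 0.63216629 -0.11187869  0.08580126] [-1.04727999 -0.17326921 -1.44976978] 0.08900033480311005 0.05400022051971915
```

>>> drive_tool(steps=[0,1,0,0,0,0,1,0,0,0,0,1,0,0,0,0,0.5,0,0,0,0,0,0,0,0])

```text
clock: 26.93
position: [0.6339, -0.1118, 0.0854]
tool_rot: [-1.567, 0.001, 1.471]
force: [-15.0, 0.1, 5.3]
grip_width: 0.0001
```

>>> drive_tool(steps=[0,1,0,0,0,0,1,0,0,0,0,0.5,0,0,0,0,0.5,0,0,0,0,0,0,0,0])

```text
clock: 27.35
position: [0.6349, -0.1118, 0.0851]
tool_rot: [-1.562, 0.002, 1.471]
force: [-32.0, 1.6, 16.5]
grip_width: 0.0
```

>>> drive_tool(steps=[0,-4,0,0,0,0,-3,0,10,0,0,0,0,30,0,0,0,0,40,0,0,0,0,40,0])

```text
clock: 27.77
position: [0.6315, -0.1116, 0.2076]
tool_rot: [-1.571, -0.001, 1.471]
force: [0.7, -0.7, 0.4]
grip_width: -0.0002
```

>>> drive_tool(steps=[0,-25,0,30,0,0,-35,0,10,0,0,-35,0,0,0,0,-35,0,0,0,0,-35,0,0,0])

```text
clock: 28.18
position: [0.4654, -0.1117, 0.2463]
tool_rot: [-1.572, 0.001, 1.471]
force: [1.0, -0.5, 0.6]
grip_width: -0.0002
```

>>> drive_tool(steps=[0,-30,-20,0,0,0,-30,-20,0,0,0,0,-20,0,0,0,0,-10,0,0,0,0,0,0,0])

```text
clock: 28.6
position: [0.407, -0.184, 0.2463]
tool_rot: [-1.572, 0.001, 1.468]
force: [-0.8, -0.8, -0.3]
grip_width: 0.0001
```

```bash
python3 - <<'E'
from h import *
t=shot('top','t13.png');s=shot('side','s13.png')
a=cv2.resize(t['frame'][160:250,260:380],(400,300),interpolation=cv2.INTER_CUBIC);b=cv2.resize(s['frame'][165:240,225:325],(400,300),interpolation=cv2.INTER_CUBIC)
c=cv2.resize(s['frame'],(380,285)); e=cv2.resize(t['frame'],(380,285))
O=np.zeros((590,800,3),np.uint8);O[:300,:400]=a;O[:300,400:]=b;O[302:587,:380]=e;O[302:587,400:780]=c
cv2.imwrite('pics/m13.png',O[:,:,::-1]); print(monitor.observe()['clock'])
E
```

```text
28.7
```

View pics/m13.png

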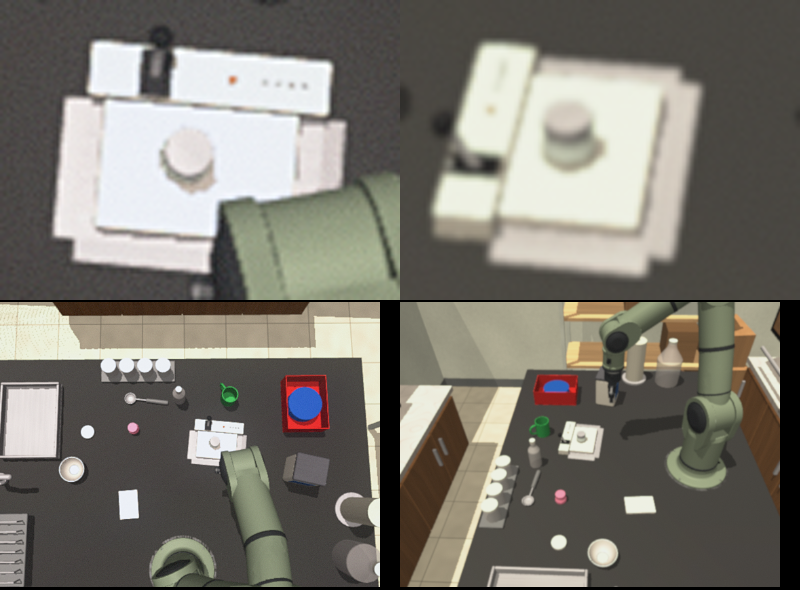

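The final view shows the slab against the ledge with the jar upright, and the toggle leaning back (ball at about (160,38) in the top crop). The bystanders are where they were. In that crop the slab looks slightly to the left, so I'll measure how well it is centred.

```bash
python3 - <<'E'
from h import *
t=load('t13');s=load('s13')
S=lambda P:np.round(((P[:2]-SEAT)@sx*1e3,(P[:2]-SEAT)@sy*1e3),1)
g=cv2.cvtColor(t['frame'],cv2.COLOR_RGB2LAB).astype(int)
k=10/3
for n,x,y,z in(('slab TL',103,101,.021),('slab TR',298,115,.021),('slab BL',97,229,.021),('ledge TL',91,41,.03),('ledge TR',332,62,.03),('ledge BL',88,95,.03),('ledge BR',329,114,.03),('sheet L',66,98,.0),('sheet R',346,122,.0),('ball',160,37,.074)): print(n,S(ray(t,260+x/k,160+y/k,z)))
for n,x,y,z in(('s slab BL',505,222,.021),('s slab FL',637,231,.021),('s slab BR',540,75,.021),('s slab FR',662,82,.021),('s ledge L',493,222,.03),('s ledge R',537,45,.03)): print(n,S(ray(s,225+(x-400)/4,165+y/4,z)))
E
```

```text
slab TL [55.6 93.3]
slab TR [ 58.1 -85.8]
slab BL [-62.1  89. ]
ledge TL [108.6 108.9]
ledge TR [ 108.2 -112.3]
ledge BL [ 58.5 107.5]
ledge BR [  59.9 -112.8]
sheet L [ 59.  127.4]
sheet R [  59.  -133.3]
ball [108.7  48.2]
s slab BL [ 50.4 102.6]
s slab FL [-59.7  99. ]
s slab BR [ 51.6 -85.5]
s slab FR [-58.3 -89.8]
s ledge L [ 58.3 112.7]
s ledge R [  59. -116.]
```

```bash
python3 -c "
from h import *
print(workorder.job_done(), monitor.observe()['clock'])"
```

```text
the job is handed in; nothing more can be done
the job is handed in; nothing more can be done
```

The slab is on the warming plate against the back ledge, with the jar still standing on it. The toggle is pushed fully over to the back. I handed the job in at about 29 s, and no verdict was reported.

**How it went:** My first side push did not turn the slab, because its far corner slipped between the open fingers. I backed off, moved over and pushed near that corner until the slab was square. Then I slid it sideways onto the plate and pushed it forward to the ledge, where the force rose to about 21 N. The closed fingers pushed the toggle to its stop, at about 32 N.

**Last checks:**
- **Position:** the slab is within about 2 mm of the ledge and about 1° of square by the top camera.
- **Centring:** it sits off centre towards +y by about 5–6 mm (top camera) or 8 mm (side camera). The cameras differ a little, but both are inside the 15 mm limit, so I left it.
- **Side camera:** its raw corner reading put the slab's back edge about 8 mm short of the ledge. I trusted the contact force and the top view over that.
- **Toggle:** the ball measured 109 mm behind the seat, which is where it should be when fully on.
- **Other things:** in the final pictures none of the bystanders appear to have moved. I judged this by eye only.

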